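# Set out the stamp-card corner of a toy shop

### The job

Set out the stamp-card corner around the bell and the orange game box, which stay where they are: lay the dark blue ink pad flat on the table midway between the bell and the orange box, and stand the wooden stamp upright on the middle of the pad. Stand the yellow skittle upright on the middle of the orange box, and lay the red yo-yo flat on the table straight in front of the bell, on the robot's side (the near end of the table), leaving a gap of about 3 cm. Leave the orange spinning top and the red toy car where they are.

Things in the scene. Friction and masses are not known exactly. Their poses are not given: they have to be found in the camera images.
- orange_box: Orange boxed game lying flat, fixed to the table: 125 (its x) x 104 (its y) x 33 mm high. Origin: centre of its underside, z up; its flat top is 33 mm above. It is turned by less than 0.1 rad. Its centre is 270 mm from the bell's centre; which of the two stands on the left (+y) changes.
- bell: Counter bell: silver dome on a black round foot, 77 mm across, 58 mm high with the plunger, fixed to the table. Origin: centre of its underside, z up, x away from the robot within 0.1 rad; its near side (-x) is its front.
- ink_pad: Dark blue closed ink pad tin, loose, lying flat: 54 (its x) x 87 (its y) x 16 mm high, 0.06 kg. Origin: centre of its underside, z up. Its top is flat. Grasp across the 54 mm. It may lie at any yaw when set out.
- stamp: Wooden stamp, loose, standing on its foot: 66 mm tall, foot block 24 (its x) x 36 (its y) mm and 22 mm high, above it a round knob handle, about 24 mm across at its widest near the top (50 mm up), 0.04 kg. Origin: centre of its underside, z up. Grasp the handle, or the foot across its 24 mm.
- skittle: Yellow turned wooden skittle, loose, standing: 100 mm tall, 38 mm across the round body (widest below 45 mm), head 26 mm across between 70 and 100 mm height, 0.028 kg. Origin: centre of its underside, z up.
- yoyo: Red wooden yo-yo, loose, lying flat on one face: 56 mm across, 36 mm high, with a groove at half height, 0.055 kg. Origin: centre of its underside, z up.
- top: Orange spinning top with a flat base and upright stem, loose, 60 mm across, 57 mm high; a bystander, stands in front of the orange box. Origin: centre of its underside. Leave it alone.
- car: Red wooden toy car with four pale wheels, loose, 58 x 102 x 50 mm high; a bystander at the back left. Origin: centre of its underside. Leave it alone.
There are look-alikes about, which are no part of the job. Several things have the shape of the skittle; the one meant has the colours described above.

How it is judged:
At the end, for the whole second after the job is handed in: Pad flat, 120 to 150 mm from bell and box centres, within 15 mm of their line; stamp upright on pad within 13 mm of its centre; skittle upright on box within 15 mm of its centre; yo-yo flat, 76 to 118 mm in front of the bell's centre, within 25 mm sideways. All released, at rest (horizontal distance between ink_pad and bell between 0.12 and 0.15 m and horizontal distance between ink_pad and orange_box between 0.12 and 0.15 m and x of ink_pad in the frame of orange_box between -0.015 and 0.015 m and angle between each of ink_pad, stamp, skittle, yoyo's own z axis and vertical below 0.1 rad and height (world z) of each of ink_pad, yoyo below 0.006 m and horizontal distance between stamp and ink_pad below 0.013 m and z of stamp in the frame of ink_pad between 0.01 and 0.022 m and horizontal distance between skittle and orange_box below 0.015 m and z of skittle in the frame of orange_box between 0.027 and 0.039 m and x of yoyo in the frame of bell between -0.118 and -0.076 m and y of yoyo in the frame of bell between -0.025 and 0.025 m and linear speed of each of ink_pad, stamp, skittle, yoyo below 0.02 m/s and angular speed of each of ink_pad, stamp, skittle, yoyo below 0.2 rad/s); the robot touches nothing.
It fails at once if the spinning top is moved by more than 25 mm (distance of top from where it was at the start of the episode above 0.025 m).
It fails at once if the toy car is moved by more than 25 mm (distance of car from where it was at the start of the episode above 0.025 m).
It also fails if it takes over 112 s, if anything falls off the work surface, if the arm or the gripper's body presses on something with over 40 N, if the wrist force passes 120 N, or if a joint passes its speed limit or range.

### The arm

A 7-joint arm with a two-finger parallel gripper is mounted at the origin on the work surface; the furniture and walls round the work are solid. World frame = base frame: x ahead of the robot, y to its left, z up, the work surface at z = 0. Lengths are in m, angles in rad, forces in N, time in s.
With the tool pointing down it reaches from about 0.35 to 0.9 m from the base axis. Payload 8.1 kg.
Tool frame: the origin (TCP) lies at the very end of the fingers, on their centre line; the grasp point (between the pads) lies 19 mm behind it (bot.pinch_z is the distance from the TCP to the grasp point, in m); z points along the fingers, y is the line along which they close (so a half turn about z gives the same grasp; the last joint's range is limited). The gripper opens to 92 mm and grips with 3 to 60 N. Pads are 19 mm wide; open, the fingers measure 130 mm over their backs; the gripper's body (75 mm by 190 mm) begins 47 mm behind the grasp point.
Start: joints at [-1.446, 0.434, 0.025, 1.573, -0.012, 1.134, -0.075], TCP at [0.141, 0.609, 0.227] pointing down, gripper open.
Joint ranges: [-2.62, 2.62], [-0.44, 2.09], [-1.27, 1.32], [0.08, 2.57], [-1.32, 4.46], [0.12, 2], [-2.74, 2.74]. Speed limits (rad/s): [2.22, 2.22, 3.01, 3.01, 3.14, 3.14, 3.14].

### API

Orientations are given as a rotation vector (axis times angle).
In Python, from plant import bot, viewer, workorder gives the robot as it stands. The module is installed in compiled form; this text tells all that it offers.
- The arm moves only by the tool drive_tool, never from a script. Its argument "commands" is a list that holds one entry, the list of rows, each a list of 4 numbers: the shift along the tool's x, y, z in units of 30 mm (1.0 is 30 mm), then the turn about the tool's z in units of 6 degrees (1.0 is 6 degrees). In form: [[[x, y, z, yaw], ...]]. A call has 1 to 5 rows; each row shifts and turns the commanded pose from where the row before left it, along the tool's axes as they then stand; what a row does not reach is not made up. A row lasts 1/12 s, in which the tool goes at most 41.7 mm and 7.16 degrees, less where a joint would pass 70% of its speed; a pose out of reach is approached as far as the arm can. A call is refused whole if a number of a shift passes 1 or a number of a turn 1, either way. A call with a gripper value outside its range is refused whole. "claw" is the finger opening in mm, from 0 to 91.8, set as the call begins (left out, the last holds). The fingers move at their own pace and stop on an object; the grip force is fixed at half the most. Time passes only in rows, so rows that do not move let the fingers close. It gives the time, the measured TCP pose, the force, the opening and the grip force at its end, in the units of the state.
- bot.state(): the state, without advancing time (a new reading comes with each control period).
- viewer.camera(name): name is "scene" or "top" or "wrist"; returns a dict with "pixels" (384x512x3 uint8, blue, green, red), "fx", "fy", "cx", "cy" (pixels), "R" (3x3) and "t" (3): a world point X has camera coordinates R X + t. Camera axes: x right, y down, z forward; pixel columns grow to the right and rows downward; lengths in m; the calibration is good to about 2 mm. The wrist camera is an equidistant fisheye: a pixel r from the principal point sees the ray r / f radians off the axis. A picture is of the moment at which its call begins. There is no depth.
- workorder.close_job(): hands the job in; it is judged then, once.
The state is a dict: "clock": time; "joint_pos": joint angles; "qd": joint speeds; "effort": joint torques, N m; "ee_pos": TCP position; "eef_rot": TCP orientation; "contact_force": force on the tool from outside, world axes, zero at the start; "wrist_torque": the same for the moment, N m; "grip_width": opening from 0.0 (shut) to 1.0 (fully open); "gripper_force": force on a finger pad.
Only numpy, scipy, OpenCV 4.12 (cv2) and the standard library are available. Lean on these libraries where they do the work, as an engineer would, in place of code of your own. Each camera call takes 0.05 s, during which the arm holds its last target. There are 200 camera calls.

## Working session

There is one attempt and no reset: what is moved stays moved. The work goes in short steps, Python scripts to look and compute and a tool call to move; the robot and the scene stay as the last step left them, time stands still between calls to the robot, and variables do not carry over. Pictures are saved under pics/ and viewed, at most 14 in all, crops included, and the job is handed in when it is done.

Besides the shell and the picture viewer there is one more tool, called after "Request:" as name(argument=value, ...), one argument or row to a line, values as JSON. drive_tool: Moves the arm, as the interface text tells. Its arguments: {"type":"object","properties":{"commands":{"type":"array"},"claw":{"type":"number"}},"required":["commands"]}

```bash
mkdir -p pics
python3 - <<'E'
from plant import bot,viewer
import cv2,numpy as np
s=bot.state();print(s['clock'],s['ee_pos'],s['eef_rot'],s['grip_width'],bot.pinch_z)
for n in('scene','top'):
    c=viewer.camera(n);cv2.imwrite(f'pics/{n}0.png',c['pixels']);np.savez(f'{n}0.npz',**c)
    print(n,c['fx'],c['cx'],c['cy'],(-c['R'].T@c['t']).round(3),c['R'].round(2).tolist())
E
```

```text
0.0 [0.14106169 0.60836249 0.22595576] [-3.57107427e-01 -3.12118184e+00  2.44278392e-03] 0.9991180773158859 0.0188
scene 409.290762628181 254.70349258330975 193.86190939229283 [-0.155 -0.543  0.856] [[0.54, -0.84, -0.01], [-0.62, -0.39, -0.68], [0.57, 0.38, -0.73]]
top 377.5652424413381 258.2224139791792 192.29054935014406 [ 0.232 -0.135  1.196] [[-0.02, -1.0, -0.0], [-0.98, 0.02, -0.21], [0.21, 0.0, -0.98]]
```

View pics/top0.png

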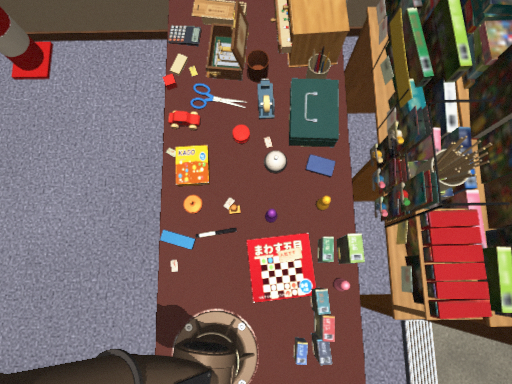

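View pics/scene0.png

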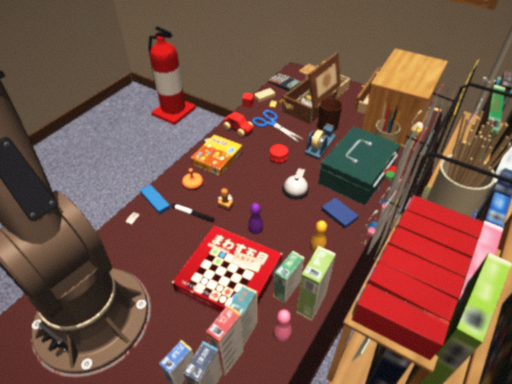

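```bash
cat > h.py <<'E'
import numpy as np,cv2
def ray(c,u,v):
    d=np.array([(u-c['cx'])/c['fx'],(v-c['cy'])/c['fy'],1.]);R=c['R'];return -R.T@c['t'],R.T@d
def plane(c,u,v,z):
    o,d=ray(c,u,v);return (o+d*(z-o[2])/d[2])
def proj(c,X):
    p=c['R']@np.array(X)+c['t'];return np.array([c['fx']*p[0]/p[2]+c['cx'],c['fy']*p[1]/p[2]+c['cy']])
E
python3 - <<'E'
import numpy as np,cv2
a=cv2.imread('pics/top0.png')[115:225,150:350]; b=cv2.imread('pics/scene0.png')[120:260,160:360]
cv2.imwrite('pics/z0.png',np.vstack([cv2.resize(a,(720,300*396//300))[:, :],]))
cv2.imwrite('pics/z1.png',cv2.resize(b,(800,560),interpolation=cv2.INTER_CUBIC))
E
```

```text
(no output)
```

View pics/z1.png

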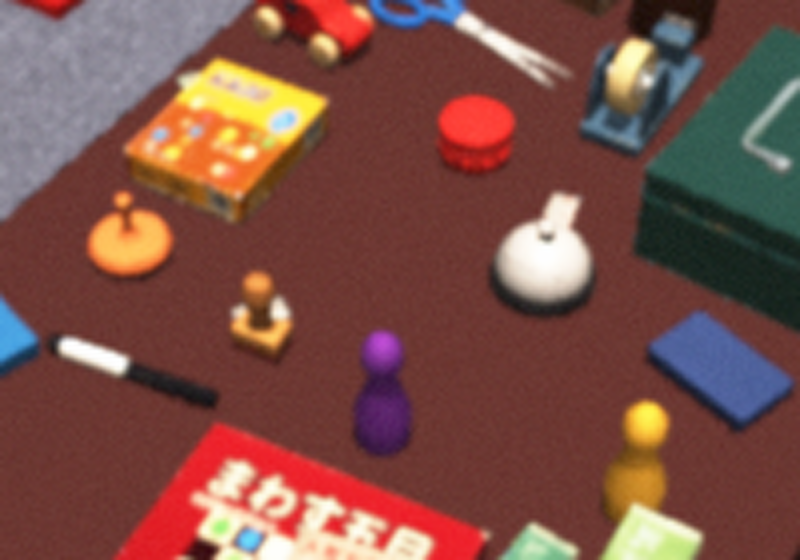

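View pics/z0.png

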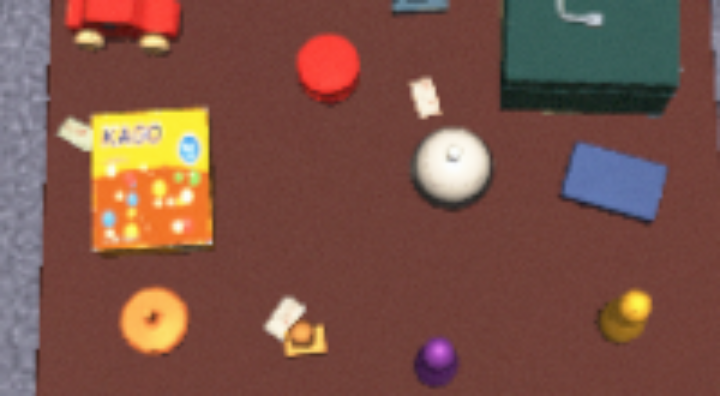

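```bash
cat > m.py <<'E'
import numpy as np,cv2
from h import *
def blobs(img,lo,hi,roi,mina=20):
    x0,y0,x1,y1=roi
    h=cv2.cvtColor(img[y0:y1,x0:x1],cv2.COLOR_BGR2HSV)
    m=cv2.inRange(h,lo,hi)
    cs,_=cv2.findContours(m,cv2.RETR_EXTERNAL,cv2.CHAIN_APPROX_NONE)
    out=[]
    for c in cs:
        if cv2.contourArea(c)>mina:
            out.append((c.reshape(-1,2)+[x0,y0]).astype(np.float32))
    return sorted(out,key=lambda c:-cv2.contourArea(c))
E
python3 - <<'E'
from m import *
t=dict(np.load('top0.npz'));s=dict(np.load('scene0.npz'))
T=t['pixels'];S=s['pixels']
def show(n,img,lo,hi,roi):
    for c in blobs(img,lo,hi,roi)[:2]:
        (x,y),r=cv2.minEnclosingCircle(c);print(n,'area',cv2.contourArea(c),'circ',round(x,1),round(y,1),round(r,1),'rect',[np.round(q,1).tolist() for q in cv2.minAreaRect(c)[:2]],round(cv2.minAreaRect(c)[2],1),'bb',c.min(0),c.max(0))
show('pad T',T,(105,80,60),(125,255,255),(300,145,345,185))
show('yoyo T',T,(0,190,120),(8,255,255),(225,120,260,150))
show('skit T',T,(18,150,60),(30,255,255),(312,190,335,215))
show('bell T',T,(0,0,100),(180,70,255),(262,147,292,177))
show('box T',T,(5,170,150),(35,255,255),(170,140,214,188))
show('stamp T',T,(10,130,100),(28,255,255),(224,200,245,218))
show('purp T',T,(125,80,60),(160,255,255),(260,200,285,225))
show('top T',T,(5,150,150),(20,255,255),(180,190,208,217))
show('case T',T,(75,60,20),(100,255,255),(285,70,345,150))
show('pad S',S,(105,80,60),(125,255,255),(318,190,365,230))
show('yoyo S',S,(0,190,120),(8,255,255),(265,140,295,165))
show('skit S',S,(18,150,60),(30,255,255),(308,215,332,252))
show('bell S',S,(0,0,100),(180,70,255),(280,165,312,200))
show('stamp S',S,(5,130,80),(28,255,255),(214,185,236,212))
show('case S',S,(70,60,20),(100,255,255),(315,120,400,200))
for z in(0,.016,.05,.1):
    print(z)
# case: front edge top/bottom heights by two views
E
```

```text
pad T area 377.5 circ 320.1 165.3 14.6 rect [[320.2, 165.0], [26.8, 15.5]] 15.9 bb [306. 155.] [334. 175.]
yoyo T area 215.5 circ 240.8 133.6 9.0 rect [[241.0, 133.5], [17.0, 16.0]] 90.0 bb [233. 125.] [249. 142.]
skit T area 115.5 circ 323.0 202.0 7.8 rect [[323.5, 202.6], [10.8, 15.1]] 59.0 bb [317. 196.] [330. 209.]
bell T area 303.5 circ 275.3 160.1 10.4 rect [[275.3, 160.2], [20.1, 19.6]] 14.0 bb [265. 150.] [285. 170.]
box T area 1156.0 circ 192.1 164.7 23.9 rect [[191.2, 164.3], [38.3, 33.0]] 87.6 bb [175. 145.] [208. 184.]
stamp T area 83.0 circ 234.2 209.3 6.4 rect [[234.5, 208.5], [9.0, 11.0]] 90.0 bb [229. 204.] [240. 213.]
purp T area 103.5 circ 270.5 215.0 6.5 rect [[270.5, 215.0], [12.0, 11.0]] 90.0 bb [265. 209.] [276. 221.]
top T area 259.5 circ 192.4 203.6 9.8 rect [[192.0, 203.5], [18.0, 19.0]] 0.0 bb [183. 194.] [201. 213.]
case T area 2953.0 circ 313.0 112.0 40.0 rect [[313.6, 111.7], [48.1, 66.3]] 1.5 bb [289.  78.] [337. 145.]
pad S area 474.0 circ 340.0 211.0 17.7 rect [[339.9, 211.5], [33.3, 16.9]] 38.7 bb [323. 198.] [357. 225.]
yoyo S area 263.5 circ 278.4 152.7 9.9 rect [[278.5, 153.0], [18.0, 17.0]] 90.0 bb [270. 144.] [287. 162.]
skit S area 80.5 circ 317.4 241.8 8.8 rect [[317.9, 240.7], [15.2, 13.3]] 71.6 bb [313. 233.] [325. 250.]
skit S area 68.5 circ 321.4 225.8 5.4 rect [[321.0, 226.0], [10.0, 8.0]] 90.0 bb [317. 221.] [325. 231.]
bell S area 400.0 circ 296.5 181.0 14.2 rect [[297.8, 183.1], [21.9, 27.4]] 50.7 bb [284. 168.] [307. 195.]
stamp S area 185.5 circ 225.0 198.0 11.4 rect [[225.9, 197.9], [16.2, 21.1]] 14.0 bb [217. 187.] [233. 209.]
case S area 3335.0 circ 359.0 163.5 43.2 rect [[355.9, 161.7], [58.5, 71.7]] 29.9 bb [320. 127.] [398. 199.]
0
0.016
0.05
0.1
```

Run:
```python
from m import *
t=dict(np.load('top0.npz'));s=dict(np.load('scene0.npz'))
def tri(a,b):
    A=[];B=[]
    for c,p in((t,a),(s,b)):
        o,d=ray(c,*p);d/=np.linalg.norm(d);M=np.eye(3)-np.outer(d,d);A.append(M);B.append(M@o)
    X=np.linalg.lstsq(np.vstack(A),np.hstack(B),rcond=None)[0]
    return X.round(3),(proj(t,X)-a).round(1)
pr=lambda n,*a:print(n,*a)
pr('pad T',plane(t,320.2,165,.013).round(3),'S',plane(s,339.9,211,.013).round(3),tri((320.2,165),(339.9,211)))
c=blobs(t['pixels'],(105,80,60),(125,255,255),(300,145,345,185))[0]
print('pad corners',[plane(t,*p,.014).round(3)[:2].tolist() for p in cv2.boxPoints(cv2.minAreaRect(c))])
pr('yoyo T',plane(t,241,133,.03).round(3),'S',plane(s,278.5,152,.024).round(3),tri((241,133),(278.5,152)))
pr('skit head',tri((150+635/3.6,115+304/3.6),(160+647/4,120+424/4)), 'body',plane(t,150+622/3.6,115+320/3.6,.03).round(3),plane(s,160+634/4,120+485/4,.03).round(3))
pr('bell T .03',plane(t,275.3,160.7,.03).round(3),plane(s,160+544/4,120+262/4,.03).round(3))
pr('bell plunger',tri((150+454/3.6,115+152/3.6),(160+548/4,120+236/4)))
print('bell foot rim T: left,right',plane(t,150+412/3.6,115+178/3.6,.005).round(3),plane(t,150+493/3.6,115+178/3.6,.005).round(3),'near',plane(t,150+452/3.6,115+209/3.6,0.003).round(3),'S near',plane(s,160+542/4,120+316/4,.003).round(3))
print('box corners T',[plane(t,150+u/3.6,115+v/3.6,.033).round(3)[:2].tolist() for u,v in((93,116),(207,108),(212,245),(95,250))])
print('box corners S',[plane(s,160+u/4,120+v/4,.033).round(3)[:2].tolist() for u,v in((225,58),(328,98),(237,187),(130,150))])
pr('stamp knob',tri((150+301/3.6,115+332/3.6),(160+258/4,120+290/4)))
print('stamp foot T',[plane(t,150+u/3.6,115+v/3.6,.022).round(3)[:2].tolist() for u,v in((286,330),(322,325),(326,352),(287,356))])
print('stamp foot S bottom c',[plane(s,160+u/4,120+v/4,.022).round(3)[:2].tolist() for u,v in((233,320),(292,325),(274,344))])
pr('case top corner',tri((290.3,138.6),(322.5,163.7)),'bottom',tri((289.7,145.5),(319.2,180)),plane(t,150+665/3.6,115+113/3.6,0).round(3))
pr('purple',plane(t,270,216,.03).round(3),plane(s,160+383/4,120+410/4,.03).round(3))
pr('top',plane(t,192,203.5,.025).round(3))
```

```text
pad T [ 0.572 -0.337  0.013] S [ 0.576 -0.339  0.013] (array([ 0.573, -0.338,  0.015]), array([ 0.5, -0.4]))
pad corners [[0.56, -0.287], [0.61, -0.303], [0.584, -0.386], [0.534, -0.369]]
yoyo T [ 0.68  -0.081  0.03 ] S [ 0.685 -0.081  0.024] (array([ 0.682, -0.081,  0.026]), array([ 0.3, -0.3]))
skit head (array([ 0.445, -0.339,  0.086]), array([ 0.5, -0.4])) body [ 0.44  -0.336  0.03 ] [ 0.442 -0.34   0.03 ]
bell T .03 [ 0.584 -0.19   0.03 ] [ 0.582 -0.199  0.03 ]
bell plunger (array([ 0.592, -0.194,  0.044]), array([ 0.4, -0.3]))
bell foot rim T: left,right [ 0.579 -0.156  0.005] [ 0.578 -0.229  0.005] near [ 0.55  -0.191  0.003] S near [ 0.559 -0.212  0.003]
box corners T [[0.634, 0.13], [0.64, 0.028], [0.513, 0.022], [0.51, 0.125]]
box corners S [[0.643, 0.125], [0.646, 0.028], [0.526, 0.028], [0.516, 0.12]]
stamp knob (array([ 0.431, -0.059,  0.057]), array([ 0.5, -0.5]))
stamp foot T [[0.438, -0.042], [0.442, -0.074], [0.418, -0.077], [0.415, -0.043]]
stamp foot S bottom c [[0.426, -0.042], [0.444, -0.079], [0.423, -0.078]]
case top corner (array([ 0.641, -0.24 ,  0.086]), array([ 1.3, -1.1])) bottom (array([ 0.637, -0.241,  0.027]), array([ 0.7, -0.6])) [ 0.639 -0.39   0.   ]
purple [ 0.405 -0.169  0.03 ] [ 0.409 -0.176  0.03 ]
top [0.449 0.076 0.025]
```

```bash
cat > go.py <<'E'
# usage: go.py x y z [phi_deg of closing dir]
import sys,numpy as np
from scipy.spatial.transform import Rotation as Ro
from plant import bot
a=list(map(float,sys.argv[1:]));s=bot.state();p=np.array(s['ee_pos']);R=Ro.from_rotvec(s['eef_rot']).as_matrix()
phi=np.degrees(np.arctan2(R[1,1],R[0,1]))
print('t',round(s['clock'],2),'p',p.round(4),'phi',round(phi,1),'zax',R[:,2].round(3),'w',round(s['grip_width']*91.8,1),'F',np.round(s['contact_force'],1))
if len(a)>3:
    d=(phi-a[3]+90)%180-90;print('turn units',round(d/6,2));R=R@Ro.from_euler('z',d,degrees=True).as_matrix()
if a: print('after turn, units',(R.T@(np.array(a[:3])-p)/.03).round(2))
E
python3 go.py .682 -.081 .16 90
```

```text
t 0.1 p [0.1411 0.6084 0.226 ] phi 76.9 zax [-0.    -0.001 -1.   ] w 92.1 F [ 1.2  0.4 -0.9]
turn units -2.18
after turn, units [-18.03 -22.98   2.23]
```

Request:
drive_tool(
  commands=[
    [[0,0,0,-1],[0,0,0,-1],[0,0,0,-0.18],[-0.5,-0.8,0,0],[-0.78,-1,0,0]],
  ],
  claw=91.8,
)

```text
clock: 0.52
ee_pos: [0.1766, 0.556, 0.226]
eef_rot: [0.005, -3.14, -0.001]
contact_force: [1.8, -0.0, 0.4]
grip_width: 1.0
gripper_force: 0.0
```

Request:
drive_tool(
  commands=[
    [[-0.78,-1,0,0],[-0.78,-1,0,0],[-0.78,-1,0,0],[-0.78,-1,0,0],[-0.78,-1,0,0]],
  ],
)

```text
clock: 0.93
ee_pos: [0.2974, 0.4032, 0.2267]
eef_rot: [-0.004, -3.141, -0.0]
contact_force: [0.3, 0.1, -0.5]
grip_width: 1.002
gripper_force: 0.0
```

Request:
drive_tool(
  commands=[
    [[-0.78,-1,0,0],[-0.78,-1,0,0],[-0.78,-1,0,0],[-0.78,-1,0,0],[-0.78,-1,0,0]],
  ],
)

```text
clock: 1.35
ee_pos: [0.4144, 0.2532, 0.2268]
eef_rot: [-0.004, -3.142, -0.0]
contact_force: [0.8, 0.1, 0.6]
grip_width: 0.999
gripper_force: 0.0
```

```bash
python3 go.py .682 -.081 .16 90
```

```text
t 1.35 p [0.4144 0.2532 0.2268] phi 89.9 zax [-0.  0. -1.] w 91.7 F [0.8 0.1 0.6]
turn units -0.02
after turn, units [ -8.92 -11.14   2.22]
```

Request:
drive_tool(
  commands=[
    [[-0.8,-1,0,0],[-0.8,-1,0,0],[-0.8,-1,0,0],[-0.8,-1,0,0],[-0.8,-1,0,0]],
  ],
)

```text
clock: 1.77
ee_pos: [0.5345, 0.1033, 0.2267]
eef_rot: [0.004, 3.142, 0.0]
contact_force: [0.9, 0.9, 0.5]
grip_width: 0.998
gripper_force: 0.0
```

Request:
drive_tool(
  commands=[
    [[-0.8,-1,0,0],[-0.8,-1,0,0],[-0.8,-1,0,0],[-0.8,-1,0,0],[-0.8,-1,0,0]],
  ],
)

```text
clock: 2.18
ee_pos: [0.6546, -0.0465, 0.2265]
eef_rot: [-0.003, -3.141, -0.0]
contact_force: [0.9, 1.0, 0.2]
grip_width: 1.003
gripper_force: 0.0
```

Request:
drive_tool(
  commands=[
    [[-0.5,-0.6,0.6,0],[0,0,1,0],[0,0,0.6,0],[0,0,0,0],[0,0,0,0]],
  ],
)

```text
clock: 2.6
ee_pos: [0.6681, -0.0627, 0.1599]
eef_rot: [-0.002, -3.139, -0.0]
contact_force: [-0.2, -0.0, 1.4]
grip_width: 0.999
gripper_force: 0.0
```

```bash
python3 go.py .682 -.081 .004 90
python3 - <<'E'
from plant import viewer
import cv2,numpy as np
c=viewer.camera('wrist');np.savez('w1.npz',**c);cv2.imwrite('pics/w1.png',c['pixels']);print(c['fx'],c['cx'],c['cy'],(-c['R'].T@c['t']).round(3),c['R'].round(2).tolist())
E
```

```text
t 2.6 p [ 0.6681 -0.0627  0.1599] phi 89.9 zax [-0.002  0.    -1.   ] w 91.7 F [-0.2 -0.   1.4]
turn units -0.01
after turn, units [-0.47 -0.61  5.2 ]
297.3186396354542 253.697755699652 195.37619146362778 [ 0.601 -0.062  0.317] [[0.0, 1.0, -0.0], [0.97, -0.0, 0.25], [0.25, -0.0, -0.97]]
```

View pics/w1.png

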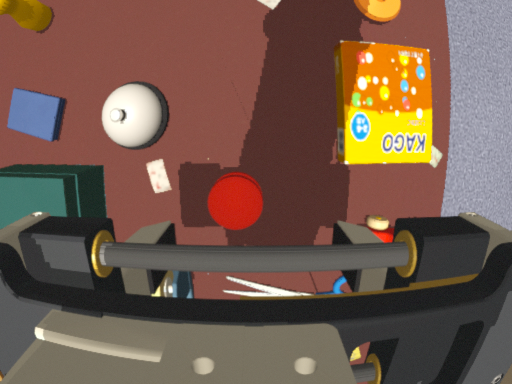

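```bash
cat >> h.py <<'E'
def wplane(c,u,v,z):
    x=np.array([u-c['cx'],v-c['cy']]);r=np.hypot(*x);th=r/c['fx'];d=np.r_[np.sin(th)*x/max(r,1e-9),np.cos(th)]
    R=c['R'];o=-R.T@c['t'];d=R.T@d;return (o+d*(z-o[2])/d[2]).round(4)
E
python3 - <<'E'
from m import *
w=dict(np.load('w1.npz'));I=w['pixels']
y=blobs(I,(0,190,80),(8,255,255),(200,165,270,240))[0];(x,v),r=cv2.minEnclosingCircle(y)
P=np.array([wplane(w,*p,.036) for p in y])[:,:2].astype(np.float32);print('yoyo',cv2.minEnclosingCircle(P))
p=blobs(I,(105,80,40),(125,255,255),(0,80,70,145))[0]
P=np.array([wplane(w,*q,.014) for q in p])[:,:2].astype(np.float32);r=cv2.minAreaRect(P);print('pad',r,cv2.boxPoints(r).round(3).tolist())
print('box',[wplane(w,u,v,.033)[:2].tolist() for u,v in((342,42),(428,49),(433,163),(345,163))],[wplane(w,u,v,0.033)[:2].tolist() for u,v in((336,44),(337,160))])
b=blobs(I,(0,0,90),(180,75,255),(95,75,168,155))[0]
P=np.array([wplane(w,*q,.03) for q in b])[:,:2].astype(np.float32);print('bell dome z.03',cv2.minEnclosingCircle(P))
print('plunger',wplane(w,118,115,.057),'rim left/right',wplane(w,101,115,.006),wplane(w,168,112,.004),wplane(w,135,78,.004),wplane(w,137,150,.004))
print('case near edge top?',[wplane(w,50,166,z).tolist() for z in(.06,.07,.08,.09)],'corner bottom',wplane(w,103,167,0))
E
```

```text
yoyo ((0.6782499551773071, -0.08045737445354462), 0.029776424169540405)
pad ((0.5731928944587708, -0.3345675766468048), (0.09436855465173721, 0.05318804830312729), 72.46843719482422) [[0.5339999794960022, -0.3720000088214874], [0.5839999914169312, -0.3880000114440918], [0.6129999756813049, -0.2980000078678131], [0.5619999766349792, -0.28200000524520874]]
box [[0.519, 0.0247], [0.512, 0.125], [0.6371, 0.1349], [0.6404, 0.029]] [[0.5217, 0.0184], [0.6375, 0.0204]]
bell dome z.03 ((0.5899197459220886, -0.18736091256141663), 0.0343424491584301)
plunger [ 0.5902 -0.1878  0.057 ] rim left/right [ 0.586  -0.2348  0.006 ] [ 0.5886 -0.1534  0.004 ] [ 0.5479 -0.1917  0.004 ] [ 0.6286 -0.1915  0.004 ]
case near edge top? [[0.6348, -0.2734, 0.06], [0.6335, -0.2652, 0.07], [0.6322, -0.257, 0.08], [0.6309, -0.2487, 0.09]] corner bottom [ 0.647  -0.2396  0.    ]
```

Request:
drive_tool(
  commands=[
    [[-0.37,-0.59,0.6,0],[0,0,1,0],[0,0,1,0],[0,0,1,0],[0,0,1,0]],
  ],
)

```text
clock: 3.07
ee_pos: [0.6817, -0.0803, 0.024]
eef_rot: [-0.0, 3.138, -0.0]
contact_force: [1.2, -0.7, 0.7]
grip_width: 1.001
gripper_force: 0.0
```

Request:
drive_tool(
  commands=[
    [[0,0,0.5,0],[0,0,0,0],[0,0,0,0]],
  ],
)

```text
clock: 3.32
ee_pos: [0.6808, -0.0803, 0.009]
eef_rot: [-0.001, 3.14, -0.0]
contact_force: [-0.1, -0.1, 0.9]
grip_width: 1.002
gripper_force: 0.0
```

Request:
drive_tool(
  commands=[
    [[0,0,0,0],[0,0,0,0],[0,0,0,0],[0,0,0,0],[0,0,0,0]],
  ],
  claw=30,
)

```text
clock: 3.73
ee_pos: [0.6804, -0.0806, 0.0085]
eef_rot: [-0.001, 3.14, 0.0]
contact_force: [0.3, 0.4, -0.1]
grip_width: 0.687
gripper_force: 0.0
```

Request:
drive_tool(
  commands=[
    [[0,0,0,0],[0,0,0,0]],
  ],
)

```text
clock: 3.9
ee_pos: [0.6801, -0.0806, 0.0081]
eef_rot: [-0.001, 3.141, 0.0]
contact_force: [-0.7, 0.6, 3.6]
grip_width: 0.576
gripper_force: 30.0
```

Request:
drive_tool(
  commands=[
    [[0,0,-1,0],[0,0,-1,0],[0,0,-1,0],[0,0,-1,0],[0.9,-0.5,0,0]],
  ],
)

```text
clock: 4.32
ee_pos: [0.6604, -0.0919, 0.1339]
eef_rot: [-0.009, 3.129, 0.002]
contact_force: [1.8, -0.2, 0.9]
grip_width: 0.576
gripper_force: 30.0
```

Request:
drive_tool(
  commands=[
    [[1,-0.6,0,0],[1,-0.6,0,0],[1,-0.6,0,0],[1,-0.6,0,0],[1,-0.6,0,0]],
  ],
)

```text
clock: 4.73
ee_pos: [0.5013, -0.1863, 0.1277]
eef_rot: [-0.001, 3.142, 0.0]
contact_force: [-0.6, -0.4, 0.8]
grip_width: 0.571
gripper_force: 30.0
```

Request:
drive_tool(
  commands=[
    [[0.4,-0.2,0,0],[0,0,1,0],[0,0,1,0],[0,0,1,0],[0,0,0.5,0]],
  ],
)

```text
clock: 5.15
ee_pos: [0.4898, -0.191, 0.02]
eef_rot: [0.001, -3.139, -0.002]
contact_force: [-0.4, 0.5, 0.3]
grip_width: 0.573
gripper_force: 30.0
```

Request:
drive_tool(
  commands=[
    [[0,0,0.2,0],[0,0,0,0]],
  ],
)

```text
clock: 5.32
ee_pos: [0.4903, -0.1913, 0.0156]
eef_rot: [0.001, -3.139, -0.001]
contact_force: [0.9, 0.7, -0.7]
grip_width: 0.575
gripper_force: 30.0
```

```bash
python3 go.py .491 -.191 .008 90
```

```text
t 5.32 p [ 0.4903 -0.1913  0.0156] phi 90.0 zax [-0.002  0.001 -1.   ] w 52.8 F [ 0.9  0.7 -0.7]
turn units 0.0
after turn, units [-0.02  0.01  0.25]
```

Request:
drive_tool(
  commands=[
    [[0,0,0.23,0],[0,0,0,0],[0,0,0,0]],
  ],
)

```text
clock: 5.57
ee_pos: [0.4916, -0.1918, 0.0105]
eef_rot: [-0.001, 3.14, -0.0]
contact_force: [0.7, -0.6, -0.5]
grip_width: 0.574
gripper_force: 30.0
```

Request:
drive_tool(
  commands=[
    [[0,0,0,0],[0,0,0,0],[0,0,0,0],[0,0,0,0],[0,0,0,0]],
  ],
  claw=80,
)

```text
clock: 5.98
ee_pos: [0.4912, -0.1917, 0.01]
eef_rot: [-0.001, 3.141, -0.0]
contact_force: [0.6, -0.3, 1.1]
grip_width: 0.855
gripper_force: 0.0
```

Request:
drive_tool(
  commands=[
    [[0,0,-0.5,0],[0,0,-1,0],[0,0,-1,0],[0,0,-1,0],[0,0,-1,0]],
  ],
)

```text
clock: 6.4
ee_pos: [0.4906, -0.1917, 0.1462]
eef_rot: [0.0, -3.141, -0.0]
contact_force: [1.1, -0.7, -0.2]
grip_width: 0.873
gripper_force: 0.0
```

Request:
drive_tool(
  commands=[
    [[0,0,-0.8,0],[0.5,-1,0,0],[0.5,-1,0,0],[0.5,-1,0,0],[0,0,0,0]],
  ],
)

```text
clock: 6.82
ee_pos: [0.4421, -0.2883, 0.1695]
eef_rot: [-0.012, -3.141, 0.006]
contact_force: [-0.8, -0.3, -0.0]
grip_width: 0.872
gripper_force: 0.0
```

```bash
python3 go.py .442 -.339 .15 90
python3 - <<'E'
from plant import viewer
import cv2,numpy as np
c=viewer.camera('wrist');np.savez('w2.npz',**c);cv2.imwrite('pics/w2.png',c['pixels'])
E
```

```text
t 6.82 p [ 0.4421 -0.2883  0.1695] phi 89.6 zax [-0.001 -0.004 -1.   ] w 80.1 F [-0.8 -0.3 -0. ]
turn units -0.07
after turn, units [ 0.   -1.69  0.66]
```

View pics/w2.png

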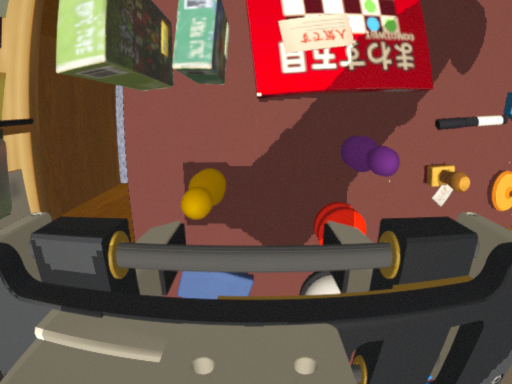

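Run:
```python
from m import *
w=dict(np.load('w2.npz'));I=w['pixels']
print('head',wplane(w,197,203.5,.086),'body',wplane(w,207.5,184,.022),wplane(w,207.5,184,.03))
print('green corner',wplane(w,172,80,0),wplane(w,104,85,0),'top',[wplane(w,172,80,z) for z in(.1,.15)])
r=blobs(I,(0,190,80),(8,255,255),(310,198,370,245))
print('stamp knob',wplane(w,458,181,.052),'foot',wplane(w,440,176,.011))
print('pad near corners',wplane(w,183,272,.016),wplane(w,253,275,.016))
```

```text
head [ 0.4434 -0.3362  0.086 ] body [ 0.4402 -0.3369  0.022 ] [ 0.4385 -0.3356  0.03  ]
green corner [ 0.3256 -0.378   0.    ] [ 0.3224 -0.4644  0.    ] top [array([ 0.3408, -0.3499,  0.1   ]), array([ 0.3483, -0.3359,  0.15  ])]
stamp knob [ 0.4303 -0.059   0.052 ] foot [ 0.4326 -0.0568  0.011 ]
pad near corners [ 0.5496 -0.3745  0.016 ] [ 0.5522 -0.2898  0.016 ]
```

Request:
drive_tool(
  commands=[
    [[0,-1,0,0],[0,-0.62,0.4,0],[0,0,1,0],[0,0,1,0],[0,0,1,0]],
  ],
  claw=70,
)

```text
clock: 7.28
ee_pos: [0.4467, -0.3299, 0.0658]
eef_rot: [-0.001, 3.14, -0.0]
contact_force: [-0.2, 0.6, 0.2]
grip_width: 0.766
gripper_force: 0.0
```

Request:
drive_tool(
  commands=[
    [[0,0,0.1,0],[0,0,0,0]],
  ],
)

```text
clock: 7.45
ee_pos: [0.4453, -0.3289, 0.0625]
eef_rot: [0.002, -3.138, -0.004]
contact_force: [0.3, 1.1, 1.3]
grip_width: 0.764
gripper_force: 0.0
```

Request:
drive_tool(
  commands=[
    [[0,0,0,0],[0,0,0,0],[0,0,0,0],[0,0,0,0],[0,0,0,0]],
  ],
  claw=10,
)

```text
clock: 7.87
ee_pos: [0.4466, -0.3305, 0.0648]
eef_rot: [-0.001, 3.14, -0.001]
contact_force: [0.1, 0.6, -0.1]
grip_width: 0.453
gripper_force: 0.0
```

Request:
drive_tool(
  commands=[
    [[0,0,0,0],[0,0,0,0],[0,0,0,0],[0,0,0,0],[0,0,0,0]],
  ],
)

```text
clock: 8.28
ee_pos: [0.4461, -0.3304, 0.0639]
eef_rot: [-0.001, 3.141, -0.0]
contact_force: [-0.4, -0.4, 1.4]
grip_width: 0.256
gripper_force: 30.0
```

```bash
python3 go.py .577 .078 .2 90
```

```text
t 8.28 p [ 0.4461 -0.3304  0.0639] phi 90.0 zax [ 0. -0. -1.] w 23.5 F [-0.4 -0.4  1.4]
turn units 0.0
after turn, units [-4.36 13.61 -4.54]
```

Request:
drive_tool(
  commands=[
    [[0,0,-1,0],[0,0,-1,0],[0,0,-1,0],[0,0,-1,0],[-0.2,0.6,0,0]],
  ],
)

```text
clock: 8.7
ee_pos: [0.4528, -0.3177, 0.1896]
eef_rot: [0.008, 3.135, -0.01]
contact_force: [1.5, -1.2, 0.3]
grip_width: 0.257
gripper_force: 30.0
```

Request:
drive_tool(
  commands=[
    [[-0.32,1,0,0],[-0.32,1,0,0],[-0.32,1,0,0],[-0.32,1,0,0],[-0.32,1,0,0]],
  ],
)

```text
clock: 9.12
ee_pos: [0.5, -0.1608, 0.1838]
eef_rot: [0.0, -3.141, -0.0]
contact_force: [0.7, 0.3, -0.2]
grip_width: 0.259
gripper_force: 30.0
```

Request:
drive_tool(
  commands=[
    [[-0.32,1,0,0],[-0.32,1,0,0],[-0.32,1,0,0],[-0.32,1,0,0],[-0.32,1,0,0]],
  ],
)

```text
clock: 9.53
ee_pos: [0.548, -0.0107, 0.1837]
eef_rot: [0.001, -3.141, -0.0]
contact_force: [1.5, -0.7, -0.9]
grip_width: 0.261
gripper_force: 30.0
```

Request:
drive_tool(
  commands=[
    [[-0.32,1,0,0],[-0.32,1,0,0],[-0.32,1,0,0],[0,0,0,0],[0,0,0,0]],
  ],
)

```text
clock: 9.95
ee_pos: [0.5766, 0.0802, 0.1833]
eef_rot: [0.007, -3.141, -0.001]
contact_force: [0.9, -0.7, -0.4]
grip_width: 0.254
gripper_force: 30.0
```

```bash
python3 go.py .577 .078 .105 90
python3 - <<'E'
from plant import viewer
import cv2,numpy as np
c=viewer.camera('scene')['pixels'];d=viewer.camera('wrist')['pixels']
cv2.imwrite('pics/s3.png',np.hstack([cv2.resize(c[90:260,160:370],(420,340)),cv2.resize(d,(380,340))]))
E
```

```text
t 9.95 p [0.5766 0.0802 0.1833] phi 90.3 zax [-0.001  0.    -1.   ] w 23.3 F [ 0.9 -0.7 -0.4]
turn units 0.04
after turn, units [-0.02 -0.07  2.61]
```

View pics/s3.png

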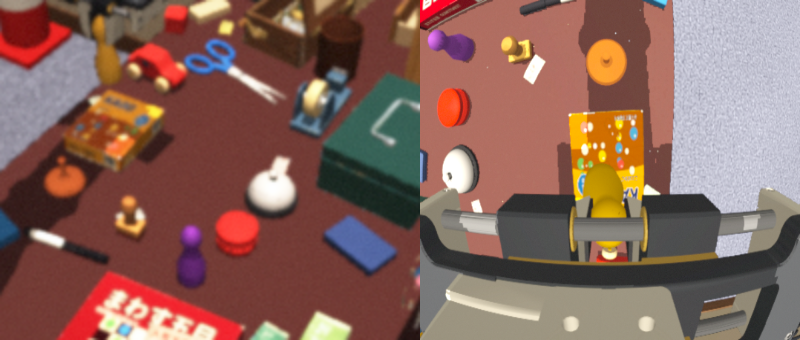

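Request:
drive_tool(
  commands=[
    [[-0.1,-0.07,1,0],[0,0,1,0],[0,0,0.6,0],[0,0,0.1,0],[0,0,0,0]],
  ],
)

```text
clock: 10.47
ee_pos: [0.5787, 0.074, 0.1021]
eef_rot: [-0.003, -3.139, 0.002]
contact_force: [-0.6, -0.2, -0.4]
grip_width: 0.254
gripper_force: 30.0
```

Request:
drive_tool(
  commands=[
    [[0,0,0.08,0],[0,0,0,0],[0,0,0,0]],
  ],
)

```text
clock: 10.72
ee_pos: [0.5805, 0.0755, 0.1017]
eef_rot: [-0.0, 3.14, 0.001]
contact_force: [0.6, -0.4, -0.2]
grip_width: 0.257
gripper_force: 30.0
```

```bash
python3 go.py .580 .078 .097 90
```

```text
t 10.72 p [0.5805 0.0755 0.1017] phi 90.0 zax [ 0.002  0.001 -1.   ] w 23.6 F [ 0.6 -0.4 -0.2]
turn units 0.0
after turn, units [0.02 0.08 0.16]
```

Request:
drive_tool(
  commands=[
    [[0,0,0.1,0],[0,0,0,0],[0,0,0,0]],
  ],
)

```text
clock: 10.97
ee_pos: [0.5797, 0.0757, 0.0976]
eef_rot: [-0.001, 3.141, 0.0]
contact_force: [-0.0, 0.0, -0.4]
grip_width: 0.255
gripper_force: 30.0
```

Request:
drive_tool(
  commands=[
    [[0,0,0.06,0],[0,0,0,0],[0,0,0,0]],
  ],
)

```text
clock: 11.22
ee_pos: [0.5808, 0.0756, 0.0967]
eef_rot: [-0.0, 3.139, 0.001]
contact_force: [-1.1, -0.3, 7.2]
grip_width: 0.258
gripper_force: 30.0
```

```bash
python3 go.py .580 .078 .097 90
```

```text
t 11.22 p [0.5808 0.0756 0.0967] phi 90.0 zax [ 0.002  0.    -1.   ] w 23.7 F [-1.1 -0.3  7.2]
turn units 0.0
after turn, units [ 0.03  0.08 -0.01]
```

Request:
drive_tool(
  commands=[
    [[0,0,0,0],[0,0,0,0],[0,0,0,0],[0,0,0,0],[0,0,0,0]],
  ],
  claw=70,
)

```text
clock: 11.63
ee_pos: [0.5795, 0.0757, 0.0954]
eef_rot: [0.001, -3.141, 0.0]
contact_force: [0.0, 0.3, 0.0]
grip_width: 0.569
gripper_force: 0.0
```

Request:
drive_tool(
  commands=[
    [[0,0,-0.5,0],[0,0,-1,0],[0,0,-1,0],[0,0,-1,0],[0,0,-0.7,0]],
  ],
  claw=91.8,
)

```text
clock: 12.05
ee_pos: [0.5803, 0.0756, 0.2243]
eef_rot: [-0.0, 3.139, 0.001]
contact_force: [0.4, 0.3, 0.3]
grip_width: 0.933
gripper_force: 0.0
```

Request:
drive_tool(
  commands=[
    [[0,-1,0,0],[0,-1,0,0],[0,-1,0,0],[0,-1,0,0],[0,-1,0,0]],
  ],
)

```text
clock: 12.47
ee_pos: [0.5795, -0.0756, 0.2216]
eef_rot: [0.001, -3.142, -0.0]
contact_force: [0.3, -0.0, -0.2]
grip_width: 0.999
gripper_force: 0.0
```

Request:
drive_tool(
  commands=[
    [[0,-1,0,0],[0,-1,0,0],[0,-1,0,0],[0,-1,0,0],[0,-1,0,0]],
  ],
)

```text
clock: 12.88
ee_pos: [0.5795, -0.2257, 0.2215]
eef_rot: [0.001, -3.141, -0.0]
contact_force: [0.6, -0.7, 0.0]
grip_width: 0.998
gripper_force: 0.0
```

Request:
drive_tool(
  commands=[
    [[0,-1,0,0],[0,-1,0,0],[0,-1,0,0],[0,-0.6,0,0],[0,0,0,0]],
  ],
)

```text
clock: 13.3
ee_pos: [0.5778, -0.3381, 0.2213]
eef_rot: [-0.009, -3.14, 0.005]
contact_force: [-1.2, 0.6, -0.4]
grip_width: 1.001
gripper_force: 0.0
```

Request:
drive_tool(
  commands=[
    [[0,0,0,1],[0,0,0,1],[0,0,0,0.9],[0,0,0,0],[0,0,0,0]],
  ],
)

```text
clock: 13.72
ee_pos: [0.58, -0.3315, 0.2214]
eef_rot: [-0.469, -3.106, -0.0]
contact_force: [-0.4, 0.1, 0.2]
grip_width: 1.001
gripper_force: 0.0
```

```bash
python3 go.py .5615 -.331 .15 72.5
python3 - <<'E'
from plant import viewer
import cv2,numpy as np
c=viewer.camera('wrist');np.savez('w4.npz',**c);cv2.imwrite('pics/w4.png',c['pixels'])
E
```

```text
t 13.72 p [ 0.58   -0.3315  0.2214] phi 72.8 zax [-0.  0. -1.] w 91.9 F [-0.4  0.1  0.2]
turn units 0.06
after turn, units [ 0.59 -0.17  2.38]
```

View pics/w4.png

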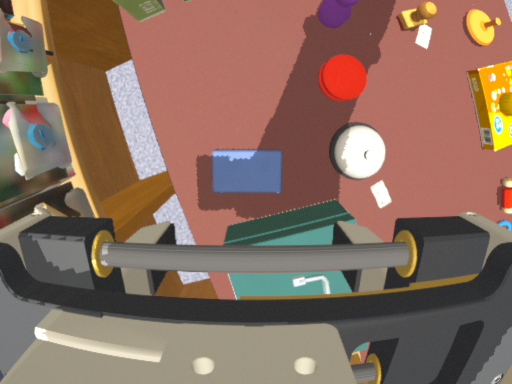

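Run:
```python
from m import *
w=dict(np.load('w4.npz'));I=w['pixels']
p=blobs(I,(105,60,30),(125,255,255),(200,140,295,200))[0];print(p.min(0),p.max(0))
P=np.array([wplane(w,*q,.016) for q in p])[:,:2].astype(np.float32);r=cv2.minAreaRect(P);print('pad',r,cv2.boxPoints(r).round(3).tolist())
print([wplane(w,u,v,.016) for u,v in((211.5,171),(281.5,171),(246,149),(246,192.5))])
print('case bottom line',wplane(w,230,229,0),wplane(w,330,201,0),'top',[(wplane(w,230,246,z),wplane(w,350,216,z)) for z in(.07,.085)])
```

```text
[212. 150.] [281. 192.]
pad ((0.5717030763626099, -0.3378159999847412), (0.0856783390045166, 0.053002383559942245), 71.81990051269531) [[0.5329999923706055, -0.3700000047683716], [0.5839999914169312, -0.3869999945163727], [0.6100000143051147, -0.3050000071525574], [0.5600000023841858, -0.289000004529953]]
[array([ 0.559 , -0.3794,  0.016 ]), array([ 0.5849, -0.2963,  0.016 ]), array([ 0.5459, -0.3302,  0.016 ]), array([ 0.598 , -0.3466,  0.016 ])]
case bottom line [ 0.644  -0.3845  0.    ] [ 0.6463 -0.2435  0.    ] top [(array([ 0.64  , -0.3776,  0.07  ]), array([ 0.6466, -0.2372,  0.07  ])), (array([ 0.634 , -0.3743,  0.085 ]), array([ 0.6402, -0.2408,  0.085 ]))]
```

Request:
drive_tool(
  commands=[
    [[0.6,-0.29,0.5,0.13],[0,0,1,0],[0,0,1,0],[0,0,1,0],[0,0,1,0]],
  ],
)

```text
clock: 14.18
ee_pos: [0.5602, -0.3349, 0.0857]
eef_rot: [0.49, 3.102, 0.0]
contact_force: [0.5, 0.3, 1.3]
grip_width: 1.003
gripper_force: 0.0
```

Request:
drive_tool(
  commands=[
    [[0,0,0.9,0],[0,0,0,0],[0,0,0,0],[0,0,0,0]],
  ],
)

```text
clock: 14.52
ee_pos: [0.5609, -0.3359, 0.0612]
eef_rot: [0.494, 3.101, -0.001]
contact_force: [0.8, -0.1, 0.8]
grip_width: 0.999
gripper_force: 0.0
```

```bash
for i in 1 2; do python3 go.py .5607 -.3342 .004 72;done
python3 - <<'E'
from plant import viewer,bot
import cv2,numpy as np
from m import *
w=viewer.camera('wrist');I=w['pixels'];np.savez('w5.npz',**w)
cv2.imwrite('pics/w5.png',I)
print(bot.state()['ee_pos'])
E
```

```text
t 14.52 p [ 0.5609 -0.3359  0.0612] phi 71.9 zax [ 0.002 -0.001 -1.   ] w 91.7 F [ 0.8 -0.1  0.8]
turn units -0.02
after turn, units [0.03 0.05 1.91]
t 14.52 p [ 0.5609 -0.3359  0.0612] phi 71.9 zax [ 0.002 -0.001 -1.   ] w 91.7 F [ 0.8 -0.1  0.8]
turn units -0.02
after turn, units [0.03 0.05 1.91]
[ 0.56128448 -0.33611935  0.061784  ]
```

View pics/w5.png

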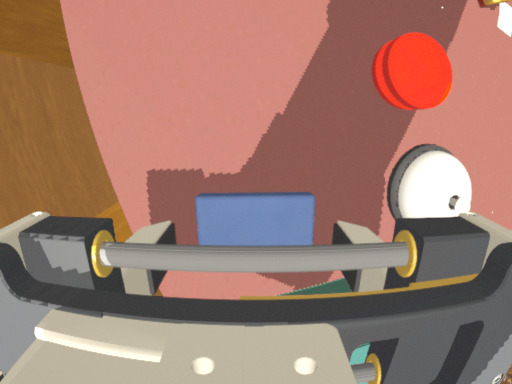

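Request:
drive_tool(
  commands=[
    [[0,0.02,0.5,0],[0,0,0.5,0],[0,0,0.3,0],[0,0,0,0]],
  ],
)

```text
clock: 14.9
ee_pos: [0.5601, -0.3344, 0.0203]
eef_rot: [-0.495, -3.102, -0.001]
contact_force: [-0.4, 1.2, -0.3]
grip_width: 1.003
gripper_force: 0.0
```

Request:
drive_tool(
  commands=[
    [[0,0,0.3,0],[0,0,0,0],[0,0,0,0]],
  ],
)

```text
clock: 15.15
ee_pos: [0.5604, -0.3349, 0.012]
eef_rot: [0.496, 3.102, -0.0]
contact_force: [-0.5, 0.2, -0.1]
grip_width: 1.002
gripper_force: 0.0
```

```bash
python3 go.py .5607 -.3342 .004 72
```

```text
t 15.15 p [ 0.5604 -0.3349  0.012 ] phi 71.8 zax [ 0. -0. -1.] w 92.0 F [-0.5  0.2 -0.1]
turn units -0.03
after turn, units [-0.    0.02  0.27]
```

Past the pad's top without contact; go down and close.

Request:
drive_tool(
  commands=[
    [[0,0,0.26,0],[0,0,0,0],[0,0,0,0]],
  ],
)

```text
clock: 15.4
ee_pos: [0.56, -0.3345, 0.0035]
eef_rot: [-0.496, -3.102, -0.0]
contact_force: [-0.7, 0.5, 0.3]
grip_width: 1.0
gripper_force: 0.0
```

Request:
drive_tool(
  commands=[
    [[0,0,0,0],[0,0,0,0],[0,0,0,0]],
  ],
  claw=70,
)

```text
clock: 15.65
ee_pos: [0.5603, -0.3347, 0.0039]
eef_rot: [0.496, 3.102, 0.0]
contact_force: [0.7, 0.3, -1.0]
grip_width: 0.944
gripper_force: 30.0
```

Request:
drive_tool(
  commands=[
    [[0,0,-0.3,0],[0,0,0,0],[0,0,0,0]],
  ],
)

```text
clock: 15.9
ee_pos: [0.5609, -0.3351, 0.0138]
eef_rot: [0.495, 3.101, -0.001]
contact_force: [0.1, 0.1, -0.4]
grip_width: 0.945
gripper_force: 30.0
```

```bash
python3 go.py .5607 -.3342 .004 72
```

```text
t 15.9 p [ 0.5609 -0.3351  0.0138] phi 71.8 zax [ 0.001 -0.001 -1.   ] w 86.8 F [ 0.1  0.1 -0.4]
turn units -0.03
after turn, units [0.01 0.03 0.33]
```

Request:
drive_tool(
  commands=[
    [[0,0,-1,0],[0,0,-1,0],[0,0,-1,0],[0,0,-1,0],[0,0,-0.5,0]],
  ],
)

```text
clock: 16.32
ee_pos: [0.5614, -0.3357, 0.1518]
eef_rot: [0.495, 3.098, -0.002]
contact_force: [1.3, -1.3, -0.1]
grip_width: 0.945
gripper_force: 30.0
```

Request:
drive_tool(
  commands=[
    [[0,0,0,-1],[0,0,0,-1],[0,0,0,-1],[0,0.8,0,0],[0,1,0,0]],
  ],
)

```text
clock: 16.73
ee_pos: [0.5594, -0.2834, 0.1481]
eef_rot: [0.011, 3.141, -0.003]
contact_force: [-0.5, 0.9, -0.4]
grip_width: 0.945
gripper_force: 30.0
```

Request:
drive_tool(
  commands=[
    [[0,1,0,0],[0,1,0,0],[0,1,0,0],[0,1,0,0],[0,1,0,0]],
  ],
)

```text
clock: 17.15
ee_pos: [0.5606, -0.1293, 0.148]
eef_rot: [0.005, 3.141, 0.0]
contact_force: [0.2, 0.3, 0.8]
grip_width: 0.944
gripper_force: 30.0
```

Request:
drive_tool(
  commands=[
    [[0,1,0,0],[0,0.5,0,0],[0,0,0,0],[0,0,0,0]],
  ],
)

```text
clock: 17.48
ee_pos: [0.561, -0.0847, 0.148]
eef_rot: [0.001, 3.141, 0.0]
contact_force: [0.1, -1.0, -0.5]
grip_width: 0.942
gripper_force: 30.0
```

```bash
python3 go.py .571 -.057 .03 90
python3 - <<'E'
from plant import viewer,bot
from m import *
w=viewer.camera('wrist');I=w['pixels'];np.savez('w6.npz',**w);cv2.imwrite('pics/w6.png',I)
E
```

```text
t 17.48 p [ 0.561  -0.0847  0.148 ] phi 90.0 zax [ 0.  0. -1.] w 86.4 F [ 0.1 -1.  -0.5]
turn units -0.0
after turn, units [-0.33  0.92  3.93]
```

View pics/w6.png

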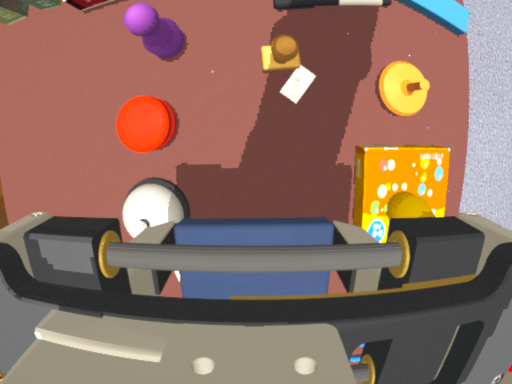

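Request:
drive_tool(
  commands=[
    [[-0.33,0.92,0,0],[0,0,0.8,0],[0,0,1,0],[0,0,1,0],[0,0,1,0]],
  ],
)

```text
clock: 17.95
ee_pos: [0.5712, -0.0601, 0.033]
eef_rot: [0.008, 3.14, -0.001]
contact_force: [-0.4, 0.0, -0.3]
grip_width: 0.947
gripper_force: 30.0
```

Request:
drive_tool(
  commands=[
    [[0,0,0.6,0],[0,0,0,0],[0,0,0,0]],
  ],
)

```text
clock: 18.2
ee_pos: [0.5703, -0.0598, 0.0154]
eef_rot: [-0.008, -3.14, 0.001]
contact_force: [0.6, 0.6, -0.3]
grip_width: 0.943
gripper_force: 30.0
```

```bash
python3 go.py .571 -.057 .004 90
```

```text
t 18.2 p [ 0.5703 -0.0598  0.0154] phi 89.7 zax [-0.002 -0.001 -1.   ] w 86.6 F [ 0.6  0.6 -0.3]
turn units -0.05
after turn, units [-0.02  0.09  0.38]
```

Request:
drive_tool(
  commands=[
    [[0,0.09,0.2,0],[0,0,0.16,0],[0,0,0,0],[0,0,0,0]],
  ],
)

```text
clock: 18.53
ee_pos: [0.5713, -0.0554, 0.0056]
eef_rot: [0.004, 3.141, 0.0]
contact_force: [0.1, 0.1, -0.9]
grip_width: 0.944
gripper_force: 30.0
```

Request:
drive_tool(
  commands=[
    [[0,0,0,0],[0,0,0,0],[0,0,0,0],[0,0,0,0]],
  ],
  claw=91.8,
)

```text
clock: 18.87
ee_pos: [0.5711, -0.0554, 0.0053]
eef_rot: [0.004, 3.141, 0.0]
contact_force: [-0.7, 0.3, 0.9]
grip_width: 1.0
gripper_force: 0.0
```

Request:
drive_tool(
  commands=[
    [[0,0,-0.3,0],[0,0,-0.6,0],[0,0,-1,0],[0,0,-1,0],[0,0,-1,0]],
  ],
)

```text
clock: 19.28
ee_pos: [0.5706, -0.0556, 0.1239]
eef_rot: [-0.005, -3.141, 0.0]
contact_force: [0.5, 0.2, -0.5]
grip_width: 0.998
gripper_force: 0.0
```

Request:
drive_tool(
  commands=[
    [[1,0,-0.8,0],[1,0,0,0],[1,0,0,0],[1,0,0,0],[0,0,0,0]],
  ],
)

```text
clock: 19.7
ee_pos: [0.4446, -0.0554, 0.1461]
eef_rot: [-0.007, -3.137, -0.002]
contact_force: [-0.9, -0.8, -0.8]
grip_width: 1.002
gripper_force: 0.0
```

```bash
python3 go.py .43 -.058 .12 90
python3 - <<'E'
from plant import viewer,bot
from m import *
w=viewer.camera('wrist');I=w['pixels'];np.savez('w7.npz',**w);cv2.imwrite('pics/w7.png',I)
E
```

```text
t 19.7 p [ 0.4446 -0.0554  0.1461] phi 89.8 zax [-0.005  0.001 -1.   ] w 92.0 F [-0.9 -0.8 -0.8]
turn units -0.04
after turn, units [ 0.48 -0.09  0.87]
```

View pics/w7.png

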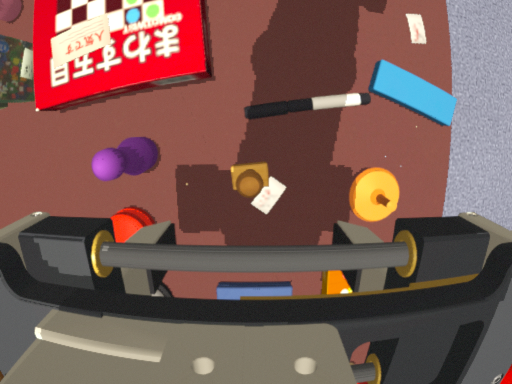

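```bash
python3 - <<'E'
from m import *
w=dict(np.load('w7.npz'));I=w['pixels']
print('knob',wplane(w,250,184,.052),'foot far edge corners z.022',wplane(w,231.5,165,.022),wplane(w,268,163,.022),wplane(w,232,193,.0))
print('purple head',wplane(w,107,164,.085),'top',wplane(w,374,193,.02))
print('pad near edge',[wplane(w,u,283,.016) for u in(217,291.5)])
print('yoyo rim',wplane(w,127,208,.036))
E
python3 go.py .43 -.058 .12 120
```

```text
knob [ 0.4313 -0.0576  0.052 ] foot far edge corners z.022 [ 0.4189 -0.0756  0.022 ] [ 0.4172 -0.0407  0.022 ] [ 0.4518 -0.0773  0.    ]
purple head [ 0.4065 -0.1726  0.085 ] top [0.4475 0.0706 0.02  ]
pad near edge [array([ 0.5514, -0.096 ,  0.016 ]), array([ 0.5518, -0.0126,  0.016 ])]
yoyo rim [ 0.4579 -0.1813  0.036 ]
t 19.75 p [ 0.448  -0.0552  0.1466] phi 89.8 zax [-0.001  0.001 -1.   ] w 91.7 F [1.5 0.1 0.2]
turn units -5.03
after turn, units [0.57 0.22 0.89]
```

Request:
drive_tool(
  commands=[
    [[0,0,0,-1],[0,0,0,-1],[0,0,0,-1],[0,0,0,-1],[0,0,0,-1]],
  ],
  claw=60,
)

```text
clock: 20.17
ee_pos: [0.4521, -0.0552, 0.1466]
eef_rot: [-0.816, 3.032, -0.001]
contact_force: [-0.4, -0.3, -0.6]
grip_width: 0.69
gripper_force: 0.0
```

Request:
drive_tool(
  commands=[
    [[0.55,0.22,0,0],[0,0,0,0],[0,0,0,0]],
  ],
)

```text
clock: 20.42
ee_pos: [0.4338, -0.0578, 0.1465]
eef_rot: [-0.807, 3.035, -0.0]
contact_force: [0.7, 0.4, 0.1]
grip_width: 0.654
gripper_force: 0.0
```

```bash
python3 go.py .431 -.058 .032 120
python3 - <<'E'
from plant import viewer,bot
from m import *
c=viewer.camera('top');I=c['pixels'];np.savez('t8.npz',**c)
p=blobs(I,(105,80,50),(125,255,255),(210,140,262,190))[0]
P=np.array([plane(c,*q,.014) for q in p])[:,:2].astype(np.float32);print(cv2.minAreaRect(P))
w=viewer.camera('wrist');cv2.imwrite('pics/w8.png',np.hstack([cv2.resize(w['pixels'],(400,300)),cv2.resize(I[110:230,150:310],(400,300))]))
np.savez('w8.npz',**w)
E
```

```text
t 20.42 p [ 0.4338 -0.0578  0.1465] phi 119.8 zax [ 0.001  0.    -1.   ] w 60.1 F [0.7 0.4 0.1]
turn units -0.04
after turn, units [0.09 0.04 3.82]Traceback (most recent call last):
  File "<stdin>", line 4, in <module>
IndexError: list index out of range
```

Request:
drive_tool(
  commands=[
    [[0.09,0.04,0.8,0],[0,0,1,0],[0,0,1,0],[0,0,0.5,0],[0,0,0,0]],
  ],
)

```text
clock: 20.88
ee_pos: [0.4296, -0.0577, 0.0445]
eef_rot: [0.808, -3.032, -0.001]
contact_force: [0.2, -0.2, 0.0]
grip_width: 0.654
gripper_force: 0.0
```

Request:
drive_tool(
  commands=[
    [[0,0,0.5,0],[0,0,0,0],[0,0,0,0]],
  ],
)

```text
clock: 21.13
ee_pos: [0.4311, -0.0579, 0.0326]
eef_rot: [-0.809, 3.036, -0.0]
contact_force: [-0.0, 0.1, 0.4]
grip_width: 0.654
gripper_force: 0.0
```

Request:
drive_tool(
  commands=[
    [[0,0,0,0],[0,0,0,0],[0,0,0,0],[0,0,0,0],[0,0,0,0]],
  ],
  claw=5,
)

```text
clock: 21.55
ee_pos: [0.4306, -0.0579, 0.0324]
eef_rot: [-0.809, 3.035, -0.0]
contact_force: [0.4, 0.8, -0.7]
grip_width: 0.339
gripper_force: 0.0
```

Request:
drive_tool(
  commands=[
    [[0,0,0,0],[0,0,0,0],[0,0,0,0],[0,0,0,0]],
  ],
)

```text
clock: 21.88
ee_pos: [0.4307, -0.058, 0.0321]
eef_rot: [-0.809, 3.035, -0.0]
contact_force: [-0.4, -1.0, 2.9]
grip_width: 0.236
gripper_force: 30.0
```

```bash
python3 go.py .431 -.058 .032 120
```

```text
t 21.88 p [ 0.4307 -0.058   0.0321] phi 119.8 zax [ 0.001 -0.    -1.   ] w 21.7 F [-0.4 -1.   2.9]
turn units -0.03
after turn, units [-0.01 -0.    0.  ]
```

Request:
drive_tool(
  commands=[
    [[0,0,-0.6,0],[0,0,-1,0],[0,0,-1,0],[0,0,-1,0],[0,0,-1,0]],
  ],
)

```text
clock: 22.3
ee_pos: [0.4297, -0.0579, 0.1713]
eef_rot: [0.809, -3.035, -0.0]
contact_force: [1.2, 1.1, -0.1]
grip_width: 0.238
gripper_force: 30.0
```

Request:
drive_tool(
  commands=[
    [[0,0,-1,1],[0,0,-0.4,1],[0,0,0,1],[0,0,0,1],[0,0,0,1]],
  ],
)

```text
clock: 22.72
ee_pos: [0.4301, -0.0578, 0.2122]
eef_rot: [0.012, 3.141, 0.0]
contact_force: [0.1, -0.3, -1.1]
grip_width: 0.236
gripper_force: 30.0
```

Request:
drive_tool(
  commands=[
    [[-1,0,0,0],[-1,0,0,0],[-1,0,0,0],[-1,0,0,0],[-0.9,0.1,0,0]],
  ],
)

```text
clock: 23.13
ee_pos: [0.5787, -0.0557, 0.2116]
eef_rot: [-0.005, -3.141, 0.0]
contact_force: [-0.7, -0.7, -0.6]
grip_width: 0.234
gripper_force: 30.0
```

Request:
drive_tool(
  commands=[
    [[0,0,0,0],[0,0,0,0],[0,0,0,0]],
  ],
)

```text
clock: 23.38
ee_pos: [0.5764, -0.0554, 0.2113]
eef_rot: [-0.005, -3.14, 0.0]
contact_force: [-1.1, -0.1, -0.0]
grip_width: 0.237
gripper_force: 30.0
```

```bash
python3 go.py .58 -.055 .05 90
python3 - <<'E'
from plant import viewer,bot
from m import *
w=viewer.camera('wrist');I=w['pixels'];np.savez('w9.npz',**w);cv2.imwrite('pics/w9.png',I)
E
```

```text
t 23.38 p [ 0.5764 -0.0554  0.2113] phi 89.8 zax [-0.002 -0.    -1.   ] w 21.8 F [-1.1 -0.1 -0. ]
turn units -0.03
after turn, units [-0.13  0.02  5.38]
```

View pics/w9.png

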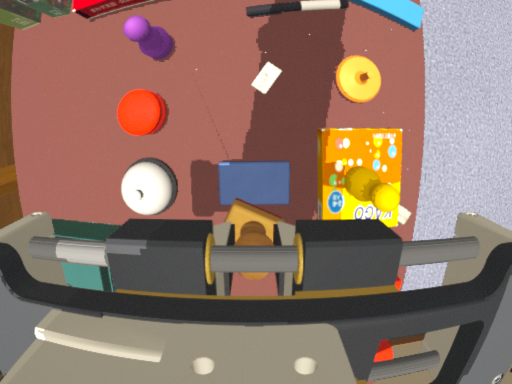

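Run:
```python
from m import *
w=dict(np.load('w9.npz'));I=w['pixels']
f=lambda pts,z:np.array([wplane(w,u,v,z)[:2] for u,v in pts])
q=f([(219,162),(289,162),(291,205.5),(219,205.5)],.016);print('pad',q.tolist(),q.mean(0))
y=blobs(I,(0,190,80),(8,255,255),(110,80,170,140))[0]
P=np.array([wplane(w,*p,.036) for p in y])[:,:2].astype(np.float32);print('yoyo',cv2.minEnclosingCircle(P))
b=blobs(I,(0,0,90),(180,75,255),(115,155,178,218))[0]
P=np.array([wplane(w,*p,.03) for p in b])[:,:2].astype(np.float32);print('bell',cv2.minEnclosingCircle(P))
q=f([(318,129),(403,129),(401,226),(328,221)],.033);print('box',q.tolist(),q[:2].mean(0))
print('skittle head',wplane(w,385,198,.119),'body',wplane(w,362,184,.06))
```

```text
pad [[0.5576, -0.0963], [0.5579, -0.0123], [0.6122, -0.0085], [0.612, -0.0979]] [ 0.584925 -0.05375 ]
yoyo ((0.4934999942779541, -0.1854499876499176), 0.031029479578137398)
bell ((0.5860359072685242, -0.187476247549057), 0.03569600731134415)
box [[0.5171, 0.0186], [0.5118, 0.1278], [0.6369, 0.1385], [0.6274, 0.0358]] [0.51445 0.0732 ]
skittle head [0.5759 0.0675 0.119 ] body [0.5753 0.0656 0.06  ]
```

Request:
drive_tool(
  commands=[
    [[-0.25,0.05,0.1,0],[0,0,1,0],[0,0,1,0],[0,0,1,0],[0,0,1,0]],
  ],
)

```text
clock: 23.85
ee_pos: [0.5848, -0.0537, 0.0882]
eef_rot: [0.004, 3.14, 0.0]
contact_force: [-0.4, -1.0, -0.1]
grip_width: 0.235
gripper_force: 30.0
```

Request:
drive_tool(
  commands=[
    [[0,0,0.8,0],[0,0,0.2,0],[0,0,0,0],[0,0,0,0]],
  ],
)

```text
clock: 24.18
ee_pos: [0.5854, -0.0539, 0.06]
eef_rot: [0.005, 3.141, 0.0]
contact_force: [-0.2, 0.3, 0.4]
grip_width: 0.233
gripper_force: 30.0
```

```bash
python3 go.py .584 -.054 .048 90
```

```text
t 24.18 p [ 0.5854 -0.0539  0.06  ] phi 89.8 zax [ 0.001  0.    -1.   ] w 21.4 F [-0.2  0.3  0.4]
turn units -0.03
after turn, units [ 0.05 -0.    0.4 ]
```

Request:
drive_tool(
  commands=[
    [[0.03,0,0.3,0],[0,0,0.05,0],[0,0,0,0],[0,0,0,0]],
  ],
)

```text
clock: 24.52
ee_pos: [0.5843, -0.0538, 0.0491]
eef_rot: [0.004, 3.141, 0.0]
contact_force: [-0.1, 0.0, 0.1]
grip_width: 0.237
gripper_force: 30.0
```

Request:
drive_tool(
  commands=[
    [[0,0,0.05,0],[0,0,0,0],[0,0,0,0]],
  ],
)

```text
clock: 24.77
ee_pos: [0.585, -0.0542, 0.0485]
eef_rot: [0.005, 3.139, -0.0]
contact_force: [-2.6, -1.0, 10.0]
grip_width: 0.237
gripper_force: 30.0
```

```bash
python3 go.py .584 -.054 .048 90
```

```text
t 24.77 p [ 0.585  -0.0542  0.0485] phi 89.8 zax [ 0.002 -0.    -1.   ] w 21.8 F [-2.6 -1.  10. ]
turn units -0.03
after turn, units [0.03 0.01 0.02]
```

Request:
drive_tool(
  commands=[
    [[0,0,0,0],[0,0,0,0],[0,0,0,0],[0,0,0,0],[0,0,0,0]],
  ],
  claw=60,
)

```text
clock: 25.18
ee_pos: [0.5839, -0.0537, 0.0469]
eef_rot: [-0.004, -3.141, -0.0]
contact_force: [-0.4, 0.8, 0.0]
grip_width: 0.548
gripper_force: 0.0
```

Request:
drive_tool(
  commands=[
    [[0,0,-0.4,0],[0,0,-0.8,0],[0,0,-1,0],[0,0,-1,0],[0,0,-1,0]],
  ],
)

```text
clock: 25.6
ee_pos: [0.5837, -0.054, 0.1751]
eef_rot: [-0.005, -3.142, 0.0]
contact_force: [0.8, 0.3, 1.1]
grip_width: 0.649
gripper_force: 0.0
```

Request:
drive_tool(
  commands=[
    [[0,0,-1,0],[0.5,0,-0.8,0],[1,0,0,0],[1,0,0,0],[1,0,0,0]],
  ],
)

```text
clock: 26.02
ee_pos: [0.4779, -0.0537, 0.2281]
eef_rot: [0.005, 3.14, 0.0]
contact_force: [0.4, 0.7, 0.3]
grip_width: 0.653
gripper_force: 0.0
```

Request:
drive_tool(
  commands=[
    [[0.8,0,0,0],[0.5,0,0,0],[0,0,0,0],[0,0,0,0],[0,0,0,0]],
  ],
)

```text
clock: 26.43
ee_pos: [0.4411, -0.0534, 0.2277]
eef_rot: [0.004, 3.14, 0.0]
contact_force: [0.3, -0.2, -0.1]
grip_width: 0.657
gripper_force: 0.0
```

```bash
python3 go.py .584 -.054 .048 90
python3 - <<'E'
from plant import viewer,bot
from m import *
c=viewer.camera('top');I=c['pixels'];np.savez('t10.npz',**c)
s=viewer.camera('scene');np.savez('s10.npz',**s)
cv2.imwrite('pics/f.png',np.hstack([cv2.resize(I[115:215,160:300],(420,300),interpolation=2),cv2.resize(s['pixels'][115:215,170:310],(420,300),interpolation=2)])[:,:800])
E
```

```text
t 26.43 p [ 0.4411 -0.0534  0.2277] phi 89.9 zax [ 0.002  0.    -1.   ] w 60.3 F [ 0.3 -0.2 -0.1]
turn units -0.02
after turn, units [-4.75 -0.02  6.  ]
```

View pics/f.png

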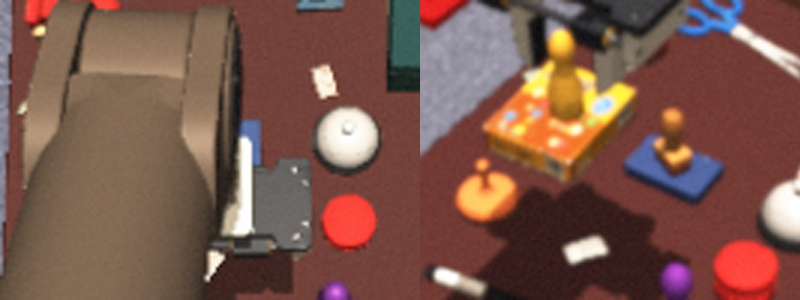

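Run:
```python
from m import *
s=dict(np.load('s10.npz'));t=dict(np.load('t10.npz'))
g=lambda u,v,z:plane(s,170+(u-420)/3,115+v/3,z).round(3)
print('skittle',g(567,97,.055),g(561,42,.119),'base near',g(568,124,.033))
print('box corners',[g(*p,.033)[:2].tolist() for p in((526,66),(636,88),(572,159),(484,126))])
print('pad corners',[g(*p,.016)[:2].tolist() for p in((655,133),(722,170),(697,195),(627,163))])
print('stamp foot',g(674,157,.03),'knob',g(672,120,.066))
y=plane(t,160+349/3,115+220/3,.034);b=plane(t,160+347/3,115+138/3,.03);print('yoyo',y,'bell',b)
```

```text
skittle [0.577 0.064 0.055] [0.581 0.068 0.119] base near [0.564 0.055 0.033]
box corners [[0.614, 0.147], [0.647, 0.028], [0.524, 0.021], [0.516, 0.124]]
pad corners [[0.615, -0.016], [0.605, -0.102], [0.562, -0.1], [0.563, -0.017]]
stamp foot [ 0.583 -0.06   0.03 ] knob [ 0.594 -0.051  0.066]
yoyo [ 0.49185603 -0.19107196  0.034     ] bell [ 0.58280797 -0.19143751  0.03      ]
```

Request:
drive_tool(
  commands=[
    [[-0.6,0.5,-0.5,0],[-1,0.85,0,0],[-1,0.85,0,0],[-1,0.85,0,0],[-1,0.85,0,0]],
  ],
)

```text
clock: 26.95
ee_pos: [0.5803, 0.0647, 0.2417]
eef_rot: [0.004, 3.142, -0.0]
contact_force: [1.1, -1.2, 0.2]
grip_width: 0.654
gripper_force: 0.0
```

Request:
drive_tool(
  commands=[
    [[-0.7,0.45,0,0],[0,0,0,0],[0,0,0,0],[0,0,0,0],[0,0,0,0]],
  ],
)

```text
clock: 27.37
ee_pos: [0.5989, 0.0754, 0.2419]
eef_rot: [-0.007, -3.141, 0.001]
contact_force: [-0.1, 0.2, 0.6]
grip_width: 0.653
gripper_force: 0.0
```

```bash
python3 go.py
python3 - <<'E'
from plant import viewer,bot
from m import *
w=viewer.camera('wrist');I=w['pixels'];np.savez('w11.npz',**w);cv2.imwrite('pics/w11.png',I)
E
```

```text
t 27.37 p [0.5989 0.0754 0.2419] phi 89.8 zax [-0.001 -0.001 -1.   ] w 59.9 F [-0.1  0.2  0.6]
```

View pics/w11.png

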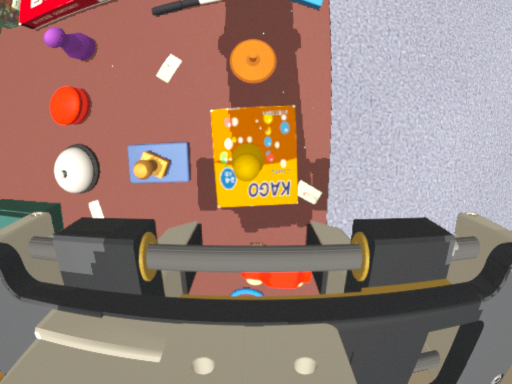

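Run:
```python
from m import *
w=dict(np.load('w11.npz'))
q=np.array([wplane(w,u,v,.033)[:2] for u,v in((211,110),(295,106),(298,203),(218,207))]);print('box',q.tolist(),q.mean(0))
print('skittle',wplane(w,247,162,.119),wplane(w,249.5,158,.058))
p=np.array([wplane(w,u,v,.016)[:2] for u,v in((128,145),(187,142),(190,182),(131,184))]);print('pad',p.tolist(),p.mean(0))
print('stamp foot',wplane(w,155,163,.035),'knob',wplane(w,143,170,.068))
print('bell plunger/dome',wplane(w,75,169,.035),'yoyo',wplane(w,69,105,.036))
```

```text
box [[0.5173, 0.0242], [0.5128, 0.1269], [0.6358, 0.133], [0.6407, 0.0298]] [0.57665  0.078475]
skittle [0.5707 0.0699 0.119 ] [0.5745 0.0714 0.058 ]
pad [[0.5578, -0.0957], [0.5573, -0.011], [0.6109, -0.0092], [0.6126, -0.0956]] [ 0.58465  -0.052875]
stamp foot [ 0.5815 -0.0504  0.035 ] knob [ 0.5849 -0.0548  0.068 ]
bell plunger/dome [ 0.5853 -0.1762  0.035 ] yoyo [ 0.4945 -0.1789  0.036 ]
```

```bash
python3 -c "
from plant import workorder
print(workorder.close_job())"
```

```text
the job is handed in; nothing more can be done
None
```

The job is handed in at about 27 s on the robot clock, with all four things placed and measuring inside their limits in the last camera checks; the closest is the skittle, about 8 mm off the box centre against 15 mm allowed, and I was not shown a verdict.

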